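Put the spice jar away in the tilt-out bin and hook it shut

ROBOT

A 6-joint arm with a two-finger parallel gripper is mounted at the origin on the work surface. World frame = base frame: x ahead of the robot, y to its left, z up, the work surface at z = 0. Lengths are in m, angles in rad, forces in N, time in s.
With the tool pointing down it reaches from about 0.25 to 0.775 m from the base axis. Payload 4 kg.
Tool frame: the origin (TCP) lies at the very end of the fingers, on their centre line; the grasp point (between the pads) lies 19 mm behind it; z points along the fingers, y is the direction in which the jaws open and shut (so a half turn about z gives the same grasp; the last joint's range is limited). The gripper opens to 94 mm and grips with 3 to 60 N. Pads are 16 mm wide; open, the fingers measure 119 mm over their backs; the gripper's body (75 mm by 177 mm) begins 78 mm behind the grasp point.
Start: joints at [1.201, 0.087, 1.371, -0, 1.684, -0.103], TCP at [0.145, 0.531, 0.206] pointing down, gripper open.
Joint ranges: [-3.1, 3.1], [-0.76, 2.03], [0.27, 2.55], [-1.08, 4.22], [0.17, 2.65], [-2.57, 2.57]. Speed limits (rad/s): [2.79, 2.79, 3.14, 3.14, 3.14, 3.14].

INTERFACE

Orientations are given as [roll, pitch, yaw] about the fixed x, y, z axes, in that order (R = Rz(yaw) Ry(pitch) Rx(roll)).
In Python, from bench import robot, cams, models gives the robot as it stands.
- The arm moves only by the tool step_arm, never from a script. Its argument "series" is a list of rows, each a list of 5 numbers: the gripper command: -1 is shut, 1 is fully open, values between are in proportion, then the shift along the tool's x, y, z in mm, then the turn about the tool's z in degrees. A call has 1 to 20 rows; each row is the pose to reach, as a shift and turn from the pose commanded when the call began, along the tool's axes at that moment; what a row does not reach only later rows make up. A row lasts 1/8 s, in which the tool goes at most 62.5 mm and 10.7 degrees, less where a joint would pass 70% of its speed; a pose out of reach is approached as far as the arm can. A call with a gripper value outside its range is refused whole. The fingers move at their own pace and stop on an object; the grip force is fixed at half the most. Time passes only in rows, so rows that repeat a pose let the fingers close. It gives the time, the measured TCP pose, the force and the opening at its end, in the units of the state.
- robot.get_obs(): the state, without advancing time (a new reading comes with each control period).
- cams.snapshot(name): name is "side" or "top" or "wrist"; returns a dict with "pixels" (420x560x3 uint8, red, green, blue), "fov_y" (degrees; the focal length in pixels is half the picture's height over the tangent of half this angle, whatever the lens; pixels are square), "cx", "cy" (the principal point, pixels), "R" (3x3) and "t" (3): a world point X has camera coordinates R X + t. Camera axes: x right, y down, z forward; pixel columns grow to the right and rows downward; lengths in m; the calibration is good to about 2 mm. A picture is of the moment at which its call begins. There is no depth.
- robot.close_job(): hands the job in, once; it reports no verdict.
Trained networks look in a picture, given as the dict that the camera call returned (one of the last four; its "shot" number tells which), for a name from the list of things; names that differ only in an ending like _2 or _b are one class to them, and where a whole thing is asked for, a point or a joint stands for the part that bears it (a point fixed in the world has none). Each returns a list of dicts, best first, with "p" (0 to 1); they miss things now and then, are a little off and sometimes report something else, mostly with a low value. They report only what shows in the picture. A call takes as long as a camera call. They do not tell look-alikes from the thing itself.
- models.find_in(picture, label): "position" ([x, y, z] in m, in world coordinates, good to about 4 mm: the middle of the surface that is visible of it).
- models.pinpoint(picture, label): "position" ([x, y, z] in m, in world coordinates, good to about 4 mm: a listed point, or the origin of a listed thing).
The state is a dict: "time": time; "joint_positions": joint angles; "qvel": joint speeds; "joint_torque": joint torques, N m; "tool_pos": TCP position; "ee_rot": TCP orientation; "wrist_force": force on the tool from outside, world axes, zero at the start; "wrist_torque": the same for the moment, N m; "width": finger opening in m.
Only numpy, scipy, OpenCV 4.12 (cv2) and the standard library are available. Lean on these libraries where they do the work, as an engineer would, in place of code of your own. Each camera call takes 0.05 s, during which the arm holds its last target. There are 200 camera calls.

TASK

Slide the lid of the wooden spice box fully open, lift out the glass jar and set it down gently, not dropped, on the floor of the free pocket of the tilted-out spice bin on the rail, beside the two empty jars. Then tip the bin fully shut without slamming it and swing the steel hook down until it rests on the bin's stud. All three jars stay standing in the bin, the other things on the counter stay where they are, and the box may be left open.

Things in the scene. Friction and masses are not known exactly. Their poses are not given: they have to be found in the camera images.
- lid (a joint): Sliding lid of the wooden box, travel in m: 0 = shut, 0.110 = slid out to its stop with the box mouth clear. It starts shut or a few mm open, slides with about 1.5 N, stays where it is left, and stays in its grooves, so it is not lifted off. It slides along box_mouth's -x axis (towards the robot's side).
- lid_batten (a point): Centre of the wooden batten that is the lid's pull: 12 mm thick along the slide, 50 mm wide across it, 18 mm tall, standing on the lid (lid top 9 mm below this point, batten top 9 mm above). x axis against the opening direction (the lid opens towards -x), y across, z up.
- box_mouth (a point): Centre of the mouth of the fixed wooden box, level with the top of its side walls, 112 mm above the granite. Box outside 120 mm (x, the slide direction) by 144 mm (y) by 112 mm, inside 106 x 130 mm and, below the lid, 93 mm deep; floor 7 mm. The lid is 7 mm thick, its top 107 mm above the granite. Axes: the lid opens towards -x, y across, z up.
- jar_center (a point): Centre (half-way up) of the closed glass jar that stands upright inside the box, within 6 mm of the box's centre line: a straight cylinder 48 mm in diameter and 90 mm tall, the top 18 mm of it a steel screw cap of the same width, about 130 g. z is its axis, up. With the lid shut it cannot be seen.
- empty_a_center (a point): Centre (half-way up) of one of the two empty glass jars of the same size and shape, already standing in two of the bin's three pockets.
- empty_b_center (a point): Centre (half-way up) of the other empty glass jar.
- pocket_left (a point): Centre of the floor of the bin's left pocket (seen from the robot). Axes tilt with the bin: z out of the pocket's mouth along its walls, y along the row to the left, x from the front wall to the back wall. Each pocket is 60 mm wide (y), 58 mm deep front to back (x); side walls and the 22 mm thick dividers stand 36 mm above the floor, front wall 54 mm, back wall 58 mm. Two pockets hold an empty jar, one of the three is free: which one varies.
- pocket_mid (a point): The same for the middle pocket, 82 mm from either neighbour.
- pocket_right (a point): The same for the right pocket.
- bin (a joint): Tilt of the cream plastic bin in rad: 0 = fully shut (upright), 0.5 = tilted out towards the robot against its stop, as it starts. Its hinge lies along the bin's y axis at the foot of its front wall, level with the underside of the floor: 33 mm in front of (-x) and 4 mm below the pocket points. The hinge is stiff (about 0.3 N m) and stays where it is left. Bin 232 mm wide, its underside about 85 mm above the granite.
- bin_front (a point): Point on the outer face of the bin's front wall, middle of its width, 45 mm above the hinge line, where it is pushed shut. Axes as the bin's: the face looks to -x. The front wall reaches 13 mm above this point; a finger lip 100 mm wide juts out 9 mm from 9 to 13 mm above it.
- hook (a joint): Angle of the steel hook in rad: 0 = horizontal, resting on the stud of the shut bin; larger = raised; it starts raised and stays where it is left (light friction). Lowered while the bin is still out it misses or strikes the stud.
- hook_pivot (a point): Pivot of the hook, on the left cheek of the bin's housing. Axes turn with the hook: -x runs along its strap to the tip, y to the left along the pivot's axis. The hook swings in the upright plane across y; the tip comes towards the robot and down as it closes.
- hook_tab (a point): Middle of the hook's finger tab, a round steel pin 10 mm in diameter and 36 mm long that sticks out to the left (along y) from the tip, 78 mm from the pivot; this point lies 20 mm to the left (along y) of hook_pivot. It can be pinched from above.
- stud (a point): Steel stud, 8 mm in diameter, on the left side of the bin, in the plane of the hook, 31 mm above the hinge line; moves with the bin. The strap lies on it and the nose drops in front of it.
- dabba: Closed round steel masala dabba, 173 mm diameter, 80 mm tall over its knob. Origin of this and the following: centre of the underside. Bystander.
- davara: Steel davara (wide low cup), 106 mm diameter, 40 mm tall, left of the bin. Bystander.
- tumbler: Steel tumbler standing in the davara, 74 mm diameter, 88 mm tall. Bystander.
- whisk: Green silicone whisk lying flat, 230 mm long along x, 53 mm high. Bystander.
- mortar: Stone mortar, 94 mm diameter, 62 mm tall. Bystander.
- salt_pot: White lidded salt pot, 70 mm diameter, 68 mm tall, beside the box. Bystander.
- oil_bottle: Amber oil bottle, 60 mm diameter, 190 mm tall, in front of the bin's left end. Bystander.
- canister: Steel canister, 91 mm diameter, 160 mm tall, behind the box. Bystander.
Things that resemble listed ones, but are neither listed nor needed, are in the scene too. Leave any purple look-alike of the part that bears empty_b_center alone.

How it is judged:
By the outcome, as a careful person would: the job done as asked, in the order asked, and still so for the second after the job is handed in, with the robot touching nothing.
It also fails if it takes over 67 s, if anything falls off the work surface, if the arm or the gripper's body presses on something with over 40 N, if the wrist force passes 120 N, or if a joint passes its speed limit or range.

## Working session

There is one attempt and no reset: what is moved stays moved. The work goes in short steps, Python scripts to look and compute and a tool call to move; the robot and the scene stay as the last step left them, time stands still between calls to the robot, and variables do not carry over. Pictures are saved under pics/ and viewed, about 8 in all and at most 12, crops included, and the job is handed in when it is done.

Besides the shell and the picture viewer there is one more tool, called after "Call:" in YAML: its name, and indented under it one key for each argument. step_arm: Moves the arm, as the interface text tells. Its arguments: {"type":"object","properties":{"series":{"type":"array","items":{"type":"array","items":{"type":"number"}}}},"required":["series"]}

```bash
mkdir -p pics; ls; cat > h.py <<'E'
import numpy as np, cv2
from bench import robot, cams, models
from scipy.spatial.transform import Rotation as Rt
def save(s,n): cv2.imwrite('pics/'+n+'.png', s['pixels'][:,:,::-1])
def proj(s,X):
    f=210/np.tan(np.radians(s['fov_y']/2)); c=s['R']@np.asarray(X)+s['t']; return (f*c[0]/c[2]+s['cx'],f*c[1]/c[2]+s['cy'])
def pp(s,labels,fn='pinpoint'):
    for l in labels:
        for d in getattr(models,fn)(s,l)[:3]:
            print(l,np.round(d['position'],4),round(d['p'],2),np.round(proj(s,d['position'])), {k:v for k,v in d.items() if k not in('position','p')})
E
python3 - <<'E'
from h import *
o=robot.get_obs(); print(o)
L=['lid_batten','box_mouth','empty_a_center','pocket_left','pocket_mid','pocket_right','bin_front','hook_pivot','hook_tab','stud','dabba','davara','tumbler','whisk','mortar','salt_pot','oil_bottle','canister']
for n in('top','side'):
    s=cams.snapshot(n); save(s,n+'0'); print(n); pp(s,L)
print(robot.get_obs()['time'])
E
```

```text
pics
{'time': 0.0, 'joint_positions': array([ 1.20089546e+00,  8.79705408e-02,  1.37224542e+00,  2.29397374e-06,
        1.68358908e+00, -1.03116084e-01]), 'qvel': array([-9.45978555e-04, -8.93912667e-04,  7.57214501e-04, -7.92311762e-05,
        1.86028640e-03, -4.04808407e-05]), 'joint_torque': array([ 9.02823795e-04, -3.40177310e+01, -3.02438164e+01,  7.20583065e-02,
        3.26555280e-02, -1.39424951e-04]), 'tool_pos': array([0.14481146, 0.530029  , 0.20430017]), 'ee_rot': array([-3.13939226e+00, -2.29995639e-04,  2.87480788e+00]), 'wrist_force': array([-0.32059771,  0.27710688,  0.23682926]), 'wrist_torque': array([-0.0087164 , -0.00087286, -0.01702485]), 'width': 0.09419032478071747}
top
lid_batten [ 0.6649 -0.2699 -0.0019] 0.73 [349. 175.] {}
lid_batten [ 0.4967 -0.3302  0.115 ] 0.61 [376. 219.] {}
box_mouth [ 0.5439 -0.309   0.114 ] 0.78 [369. 204.] {}
empty_a_center [0.6227 0.0954 0.1399] 0.77 [235. 175.] {}
pocket_left [0.612  0.1797 0.1061] 0.8 [209. 181.] {}
pocket_mid [0.6458 0.1031 0.1036] 0.59 [234. 171.] {}
pocket_mid [ 0.6068 -0.4361 -0.0036] 0.21 [400. 193.] {}
poc
[... 1629 characters left out ...]
2 0.0005] 0.74 [233. 179.] {}
davara [0.5595 0.2207 0.1184] 0.64 [263. 168.] {}
tumbler [ 0.498  0.374 -0.003] 0.93 [233. 180.] {}
whisk [0.3129 0.2206 0.001 ] 0.7 [192. 215.] {}
whisk [0.5937 0.0862 0.128 ] 0.58 [289. 184.] {}
whisk [ 6.054e-01 -4.399e-01 -3.000e-04] 0.21 [388. 350.] {}
mortar [ 3.876e-01 -1.781e-01  3.000e-04] 0.76 [256. 296.] {}
salt_pot [ 6.061e-01 -4.412e-01  2.000e-04] 0.66 [389. 350.] {}
salt_pot [0.5642 0.2481 0.1797] 0.63 [261. 147.] {}
oil_bottle [0.4093 0.178  0.0017] 0.68 [225. 215.] {}
oil_bottle [ 0.5437 -0.3126  0.1135] 0.65 [340. 284.] {}
canister [ 6.683e-01 -2.671e-01 -4.000e-04] 0.76 [370. 288.] {}
canister [ 0.3164  0.2223 -0.0026] 0.46 [193. 215.] {}
1.9
```

View pictures.

View pics/top0.png

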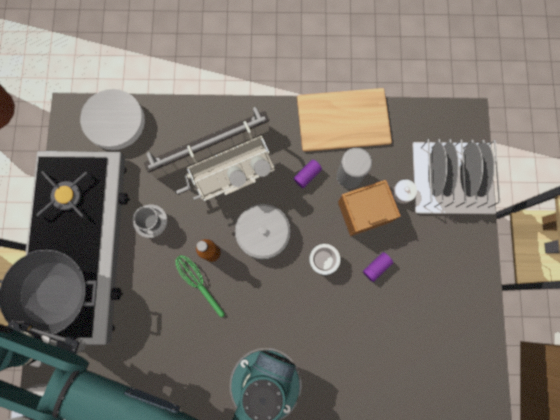

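View pics/side0.png

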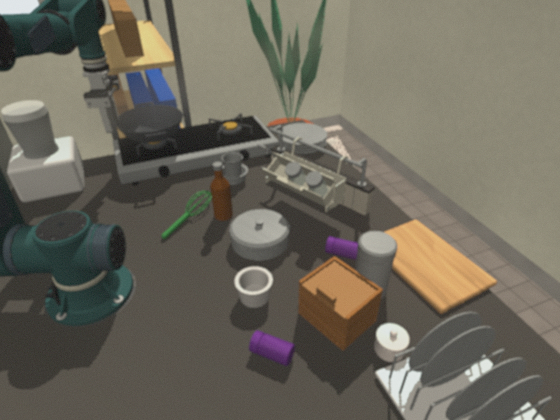

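Left pocket (about pixel 205,183 top view) looks free. The empties stand in the middle (237,178) and right (260,168) pockets, and two purple jars lie on the counter. The box is at (370,205) with its batten on the robot side. All moves can share yaw ≈ 22–25°.

```bash
cat >> h.py <<'E'
def go(t,yaw=None):
    o=robot.get_obs(); R=Rt.from_euler('xyz',o['ee_rot']).as_matrix(); d=R.T@(np.array(t)-o['tool_pos'])*1000
    y=np.degrees(o['ee_rot'][2]); turn=None if yaw is None else -((yaw-y+180)%360-180)
    print('shift mm',np.round(d,1),'turn',turn,'| at',np.round(o['tool_pos'],4),'yaw',round(y,2))
E
python3 -c "
from h import *
go([.49,-.32,.34],22)"
```

```text
shift mm [-557.  -729.5 -134.6] turn 142.71730844164648 | at [0.145  0.5306 0.2055] yaw 164.72
```

Call:
step_arm:
  series:
    - [-1,0,0,-60,0]
    - [-1,-30,-40,-120,10]
    - [-1,-557,-730,-135,143]
    - [-1,-557,-730,-135,143]
    - [-1,-557,-730,-135,143]
    - [-1,-557,-730,-135,143]
    - [-1,-557,-730,-135,143]
    - [-1,-557,-730,-135,143]
    - [-1,-557,-730,-135,143]
    - [-1,-557,-730,-135,143]
    - [-1,-557,-730,-135,143]
    - [-1,-557,-730,-135,143]
    - [-1,-557,-730,-135,143]
    - [-1,-557,-730,-135,143]
    - [-1,-557,-730,-135,143]
    - [-1,-557,-730,-135,143]
    - [-1,-557,-730,-135,143]
    - [-1,-557,-730,-135,143]
    - [-1,-557,-730,-135,143]

```text
time: 4.28
tool_pos: [0.4896, -0.3191, 0.342]
ee_rot: [3.14, -0.001, 0.38]
wrist_force: [0.0, 0.5, -0.5]
width: 0.0002
```

```bash
python3 - <<'E'
from h import *
s=cams.snapshot('wrist'); save(s,'w1'); pp(s,['lid_batten','box_mouth','canister'])
print(-s['R'].T@s['t'], s['fov_y']); s=cams.snapshot('top'); b=cv2.resize(s['pixels'][90:270,140:430],None,fx=2.7,fy=2.7,interpolation=3); cv2.imwrite('pics/t1.png',b[:,:,::-1])
go([.49,-.32,.34],22); print(robot.get_obs()['time'])
E
```

```text
lid_batten [ 0.4967 -0.3311  0.1199] 0.73 [296. 183.] {}
box_mouth [ 0.5416 -0.3173  0.1155] 0.69 [300. 140.] {}
canister [ 0.6647 -0.2667 -0.0041] 0.62 [296.  33.] {}
[ 0.55499403 -0.29141144  0.52128902] 60.08022771477199
shift mm [0.1 0.5 1.5] turn -0.22335523801154977 | at [ 0.4897 -0.3195  0.3415] yaw 21.78
4.525
```

View pics/w1.png

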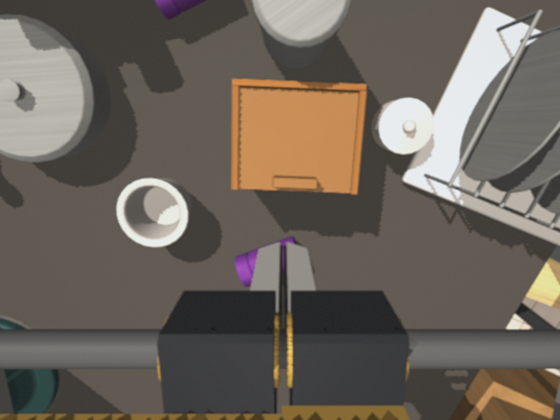

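The wrist view shows the box with its top corners at about (233,80), (366,84), (359,193) and (232,189), and the batten at (296,183). I'll back-project the corners onto z = 0.112.

```bash
cat >> h.py <<'E'
def ray(s,u,v,z):
    f=210/np.tan(np.radians(s['fov_y']/2)); d=s['R'].T@np.array([(u-s['cx'])/f,(v-s['cy'])/f,1]); c=-s['R'].T@s['t']
    return c+d*(z-c[2])/d[2]
E
python3 - <<'E'
from h import *
s=cams.snapshot('wrist')
P=np.array([ray(s,u,v,.112) for u,v in((233,80),(366,84),(359,193),(232,189))])
print(P.round(4),P.mean(0).round(4))
for a,b in((3,0),(2,1),(1,0),(2,3)):
    d=P[b]-P[a]; print(np.linalg.norm(d).round(4), np.degrees(np.arctan2(d[1],d[0])).round(1))
B=np.array([ray(s,u,v,.125) for u,v in((273,178),(318,178),(318,188),(273,188))]); print(B.round(4))
E
```

```text
[[ 0.5729 -0.2281  0.112 ]
 [ 0.6216 -0.3613  0.112 ]
 [ 0.5111 -0.4039  0.112 ]
 [ 0.4616 -0.267   0.112 ]] [ 0.5418 -0.3151  0.112 ]
0.1179 19.2
0.1184 21.1
0.1417 110.1
0.1456 109.9
[[ 0.4928 -0.3055  0.125 ]
 [ 0.5111 -0.3514  0.125 ]
 [ 0.5009 -0.3558  0.125 ]
 [ 0.4824 -0.3095  0.125 ]]
```

View pics/t1.png

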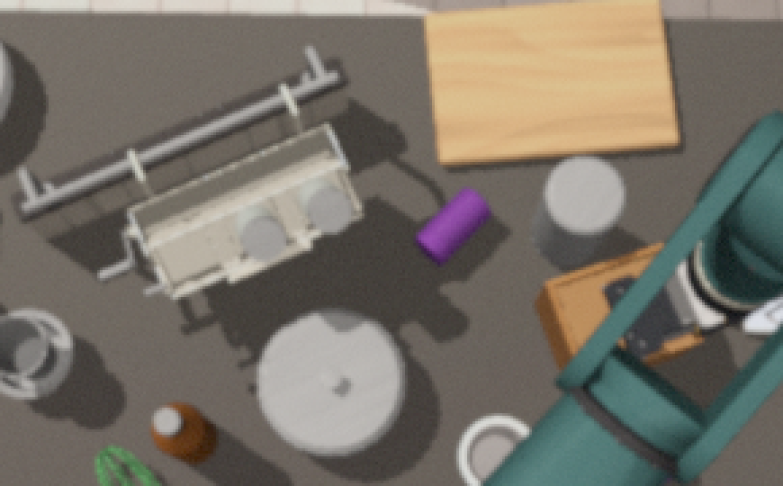

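```bash
python3 -c "
from h import *
go([.5212,-.3215,.112],20.1)"
```

```text
shift mm [ 28.4  13.1 229.3] turn 1.6648861699886481 | at [ 0.4897 -0.3197  0.3412] yaw 21.76
```

Call:
step_arm:
  series:
    - [-1,28,13,50,1.7]
    - [-1,28,13,110,1.7]
    - [-1,28,13,165,1.7]
    - [-1,28,13,205,1.7]
    - [-1,28,13,222,1.7]
    - [-1,28,13,229,1.7]
    - [-1,28,13,229,1.7]

```text
time: 5.45
tool_pos: [0.5214, -0.3227, 0.113]
ee_rot: [3.14, -0.001, 0.349]
wrist_force: [0.2, 0.2, 0.5]
width: 0.0005
```

Call:
step_arm:
  series:
    - [-1,-6,0,0,0]
    - [-1,-12,0,0,0]
    - [-1,-20,0,0,0]
    - [-1,-30,0,0,0]
    - [-1,-40,0,0,0]
    - [-1,-50,0,0,0]
    - [-1,-60,0,0,0]
    - [-1,-70,0,0,0]
    - [-1,-80,0,0,0]
    - [-1,-90,0,0,0]
    - [-1,-98,0,0,0]
    - [-1,-104,0,0,0]
    - [-1,-107,0,0,0]
    - [-1,-107,0,0,0]

```text
time: 7.2
tool_pos: [0.4196, -0.3592, 0.1113]
ee_rot: [3.141, 0.001, 0.349]
wrist_force: [0.0, 0.1, 0.6]
width: 0.0001
```

Call:
step_arm:
  series:
    - [-1,-3,0,0,0]
    - [-1,-6,0,0,0]
    - [-1,-8,0,0,0]
    - [-1,-10,0,0,0]
    - [-1,-12,0,0,0]

```text
time: 7.82
tool_pos: [0.4097, -0.3626, 0.1114]
ee_rot: [3.141, -0.003, 0.349]
wrist_force: [6.1, 0.6, -2.0]
width: 0.0003
```

```bash
python3 - <<'E'
from h import *
print(robot.get_obs()['wrist_force'])
s=cams.snapshot('wrist'); save(s,'w2'); pp(s,['lid_batten','jar_center','box_mouth']); s=cams.snapshot('side'); pp(s,['lid_batten','jar_center']); print(robot.get_obs()['wrist_force'],robot.get_obs()['tool_pos'])
E
```

```text
[ 6.08055269  0.61238772 -1.99076326]
lid_batten [ 0.3965 -0.368   0.1158] 0.81 [290. 323.] {}
lid_batten [ 0.6016 -0.4364  0.0022] 0.35 [386. 348.] {}
jar_center [ 0.549  -0.3124  0.0536] 0.66 [340. 301.] {}
[ 5.13259599 -0.35311298 -3.0552002 ] [ 0.40974416 -0.36261973  0.11140821]
```

View pics/w2.png

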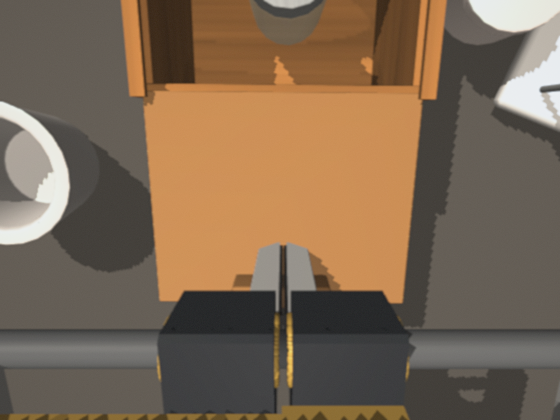

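Lid slid out to the box front edge (row 88). The jar is visible inside at (287,15). One small push will confirm the stop.

Call:
step_arm:
  series:
    - [-1,-1.5,0,0,0]
    - [-1,-2.5,0,0,0]
    - [-1,-2.5,0,0,0]

```text
time: 8.55
tool_pos: [0.4097, -0.3627, 0.1115]
ee_rot: [3.141, -0.007, 0.351]
wrist_force: [11.1, 1.9, -4.2]
width: 0.0004
```

Call:
step_arm:
  series:
    - [-1,8,0,0,0]
    - [-1,12,0,-60,0]
    - [-1,14,0,-120,0]
    - [-0.2,50,0,-170,0]
    - [0.4,80,0,-190,0]
    - [0.4,80,0,-190,0]

```text
time: 9.3
tool_pos: [0.4827, -0.3365, 0.3035]
ee_rot: [3.138, -0.0, 0.351]
wrist_force: [0.2, -0.4, 0.2]
width: 0.0266
```

```bash
python3 - <<'E'
from h import *
s=cams.snapshot('wrist'); save(s,'w3'); pp(s,['lid_batten','jar_center','box_mouth']); s=cams.snapshot('top');save(s,'t3'); pp(s,['lid_batten','jar_center']); print(robot.get_obs()['tool_pos'],robot.get_obs()['width'])
E
```

```text
lid_batten [ 0.3945 -0.3695  0.1147] 0.86 [284. 274.] {}
lid_batten [ 4.712e-01  1.280e-02 -3.000e-04] 0.24 [20. 88.] {}
lid_batten [ 0.3917 -0.368   0.1142] 0.69 [390. 254.] {}
lid_batten [0.4986 0.3742 0.0013] 0.36 [152. 222.] {}
jar_center [ 0.5524 -0.3148  0.0513] 0.74 [367. 205.] {}
[ 0.48054008 -0.33660882  0.30029145] 0.05474573041933756
```

View pics/w3.png

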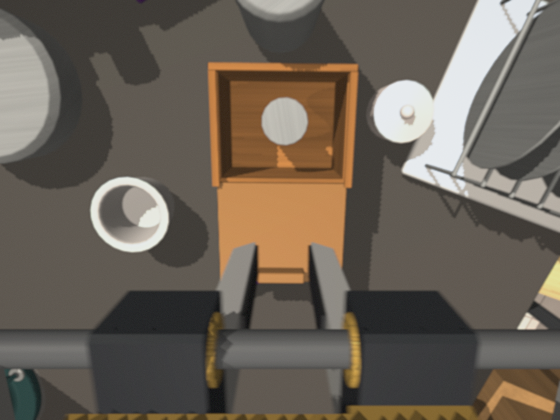

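The lid is fully open, and the jar cap is at (284,120) inside the box. I'll back-project it at z = 0.097.

```bash
python3 - <<'E'
from h import *
s=cams.snapshot('wrist'); p=ray(s,284.5,120.5,.097); print(p)
print([ray(s,u,120.5,.097).round(4) for u in (261,308)])
go([p[0],p[1],.08],20)
E
```

```text
[ 0.54531615 -0.31312126  0.097     ]
[array([ 0.5371, -0.2905,  0.097 ]), array([ 0.5535, -0.3357,  0.097 ])]
shift mm [ 69.    0.3 220.5] turn -0.05157460718754692 | at [ 0.4807 -0.3366  0.3006] yaw 19.95
```

Call:
step_arm:
  series:
    - [0.5,40,0,20,0]
    - [0.5,71,0.5,60,0]
    - [0.5,71,0.5,110,0]
    - [0.5,71,0.5,150,0]
    - [0.5,71,0.5,185,0]
    - [0.5,71,0.5,208,0]
    - [0.5,71,0.5,219.5,0]
    - [0.5,71,0.5,219.5,0]
    - [-0.2,71,0.5,219.5,0]
    - [-1,71,0.5,219.5,0]
    - [-1,71,0.5,219.5,0]
    - [-1,71,0.5,219.5,0]
    - [-1,71,0.5,219.5,0]

```text
time: 11.32
tool_pos: [0.5492, -0.3131, 0.0832]
ee_rot: [3.139, -0.001, 0.349]
wrist_force: [1.2, -0.6, 4.2]
width: 0.0473
```

```bash
python3 - <<'E'
from h import *
o=robot.get_obs(); print(o['tool_pos'],o['width'],o['wrist_force'],o['time'])
E
```

```text
[ 0.54921711 -0.31311197  0.08323144] 0.0472536346976621 [ 1.15459564 -0.63987047  4.21446206] 11.325
```

Call:
step_arm:
  series:
    - [-1,0,0,-5,0]
    - [-1,0,0,-15,0]
    - [-1,0,0,-40,0]
    - [-1,0,0,-80,0]
    - [-1,0,0,-130,0]
    - [-1,0,0,-180,0]
    - [-1,0,0,-220,0]
    - [-1,0,0,-235,0]
    - [-1,0,0,-235,0]

```text
time: 12.45
tool_pos: [0.5487, -0.3126, 0.3173]
ee_rot: [3.141, -0.001, 0.349]
wrist_force: [0.3, -0.5, -1.6]
width: 0.0473
```

```bash
python3 - <<'E'
from h import *
o=robot.get_obs(); print(o['width'],o['wrist_force'])
go([.52,.11,.33],25)
E
```

```text
0.04732210062604984 [ 0.30292157 -0.46096068 -1.64421543]
shift mm [ 117.7 -406.9  -12.9] turn -4.980576653180094 | at [ 0.5487 -0.3126  0.3173] yaw 20.02
```

Call:
step_arm:
  series:
    - [-1,6,-20,-3,0]
    - [-1,17,-60,-13,-1]
    - [-1,29,-100,-13,-2]
    - [-1,42,-145,-13,-3]
    - [-1,55,-190,-13,-4]
    - [-1,68,-235,-13,-5]
    - [-1,81,-280,-13,-5]
    - [-1,94,-325,-13,-5]
    - [-1,106,-368,-13,-5]
    - [-1,114,-394,-13,-5]
    - [-1,118,-407,-13,-5]
    - [-1,118,-407,-13,-5]
    - [-1,118,-407,-13,-5]

```text
time: 14.08
tool_pos: [0.52, 0.1095, 0.3295]
ee_rot: [3.141, 0.001, 0.436]
wrist_force: [0.2, -0.3, -1.5]
width: 0.0471
```

```bash
python3 - <<'E'
from h import *
L=['pocket_left','pocket_mid','pocket_right','bin_front','hook_pivot','hook_tab','stud','empty_a_center']
s=cams.snapshot('wrist'); save(s,'w4'); pp(s,L)
s=cams.snapshot('side'); cv2.imwrite('pics/s4.png',cv2.resize(s['pixels'][90:250,190:400],None,fx=3.5,fy=3.5,interpolation=3)[:,:,::-1]); pp(s,L[:4])
go([.52,.11,.33],25); print(robot.get_obs()['time'])
E
```

```text
pocket_left [0.6086 0.1801 0.1061] 0.75 [259.  80.] {}
pocket_left [0.653  0.0226 0.1414] 0.59 [423. 105.] {}
bin_front [0.6224 0.0937 0.1425] 0.21 [344. 102.] {}
hook_pivot [0.6251 0.2425 0.1221] 0.68 [206.  34.] {}
hook_pivot [ 0.3117  0.2225 -0.004 ] 0.24 [158. 263.] {}
hook_tab [0.5648 0.238  0.1825] 0.9 [170.  90.] {}
stud [0.5586 0.2179 0.1195] 0.95 [205. 109.] {}
empty_a_center [0.6195 0.0931 0.1415] 0.75 [343. 106.] {}
pocket_left [0.6086 0.1779 0.1029] 0.77 [282. 175.] {}
pocket_mid [0.6441 0.1041 0.1072] 0.7 [302. 183.] {}
pocket_right [0.5575 0.2205 0.1172] 0.72 [262. 168.] {}
pocket_right [ 0.5005  0.374  -0.0025] 0.42 [234. 180.] {}
bin_front [0.5944 0.0853 0.128 ] 0.82 [290. 184.] {}
bin_front [ 0.6693 -0.2731 -0.0008] 0.56 [372. 289.] {}
shift mm [-0.2  0.2 -0. ] turn 0.015276556429341781 | at [0.5201 0.1103 0.33  ] yaw 25.02
14.775
```

View pics/w4.png

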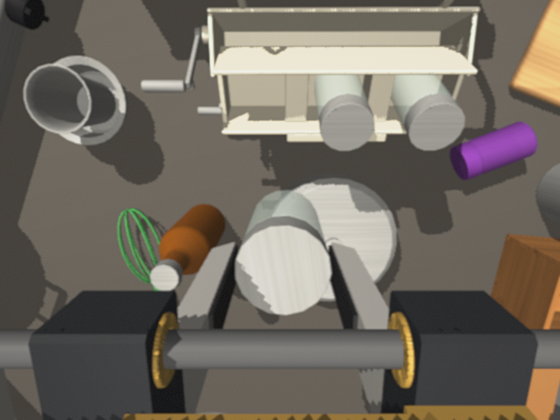

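View pics/s4.png

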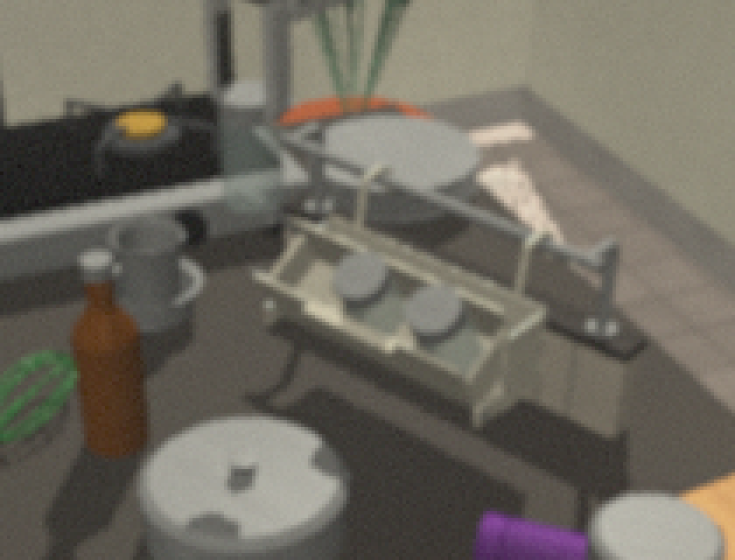

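The left pocket is free and the bin's edges run level in the wrist view, so its yaw is ≈25°. The tool can't tilt and the pocket leans 0.5 rad. A jar held vertically only just fits the mouth (49 mm of clear width against 48 mm), so I'll first pivot the jar in the pads against the fixed box's +y wall, then insert it already leaning.

```bash
python3 -c "
from h import *
go([.5322,-.2863,.25],-69.9)"
```

```text
shift mm [-156.8  364.5   79.9] turn 94.91527655642933 | at [0.5201 0.1103 0.33  ] yaw 25.02
```

Call:
step_arm:
  series:
    - [-1,-8,18,0,5]
    - [-1,-24,55,0,15]
    - [-1,-42,97,0,25]
    - [-1,-60,140,0,35]
    - [-1,-79,183,0,45]
    - [-1,-98,228,10,55]
    - [-1,-116,270,25,65]
    - [-1,-134,312,45,75]
    - [-1,-148,344,65,85]
    - [-1,-155,360,78,94.9]
    - [-1,-157,364.5,80,94.9]
    - [-1,-157,364.5,80,94.9]

```text
time: 16.27
tool_pos: [0.5321, -0.2862, 0.2503]
ee_rot: [-3.141, 0.0, -1.217]
wrist_force: [-0.3, 0.0, -0.5]
width: 0.0473
```

```bash
python3 -c "
from h import *
o=robot.get_obs();print(o['width'],o['wrist_force'],o['joint_positions'].round(2))
go([.5322,-.2863,.176],-69.9)
go([.5322-.0482*.344,-.2863+.0482*.939,.176],-69.9)"
```

```text
0.04734204682194076 [-0.34400381  0.0202507  -0.54322486] [-0.59  0.21  1.15  0.    1.79  2.2 ]
shift mm [ 0.1  0.  74.3] turn 0.15702843638842978 | at [ 0.5321 -0.2862  0.2503] yaw -69.74
shift mm [-48.1  -0.1  74.3] turn 0.15702843638842978 | at [ 0.5321 -0.2862  0.2503] yaw -69.74
```

Call:
step_arm:
  series:
    - [-1,0,0,30,0]
    - [-1,0,0,60,0]
    - [-1,0,0,74,0]
    - [-1,-4,0,74,0]
    - [-1,-8,0,74,0]
    - [-1,-12,0,74,0]
    - [-1,-16,0,74,0]
    - [-1,-20,0,74,0]

```text
time: 17.27
tool_pos: [0.5257, -0.2685, 0.1773]
ee_rot: [-3.14, -0.003, -1.22]
wrist_force: [1.2, -3.1, 0.8]
width: 0.0473
```

```bash
python3 -c "
from h import *
o=robot.get_obs();print(o['width'],o['wrist_force'],o['wrist_torque'],o['tool_pos'])"
```

```text
0.047279191777805485 [ 1.2314279  -3.08498273  0.75900337] [-0.64020847 -0.04759165  0.00620068] [ 0.52566356 -0.26848312  0.17729808]
```

Call:
step_arm:
  series:
    - [-1,-4,0,0,0]
    - [-1,-8,0,0,0]
    - [-1,-12,0,0,0]
    - [-1,-16,0,0,0]
    - [-1,-20,0,0,0]
    - [-1,-24,0,0,0]
    - [-1,-27,0,0,0]
    - [-1,-27,0,0,0]

```text
time: 18.27
tool_pos: [0.5156, -0.2418, 0.1756]
ee_rot: [3.141, 0.001, -1.219]
wrist_force: [0.9, -2.2, 0.6]
width: 0.0469
```

```bash
python3 -c "
from h import *
o=robot.get_obs();print(o['width'],o['wrist_force'],o['wrist_torque'],o['tool_pos'])
s=cams.snapshot('wrist'); save(s,'w5'); s=cams.snapshot('side'); save(s,'s5')
a=cv2.imread('pics/w5.png'); b=cv2.resize(cv2.imread('pics/s5.png')[160:360,230:450],None,fx=2,fy=2.1,interpolation=3); cv2.imwrite('pics/c5.png',cv2.resize(np.hstack([a[:420,100:460],b[:420]]),None,fx=.99,fy=1.0))
"
```

```text
0.04690562264168925 [ 0.92835267 -2.22381662  0.6008278 ] [-0.49018051 -0.04733057 -0.05643607] [ 0.51558993 -0.24178776  0.17559714]
```

View pics/c5.png

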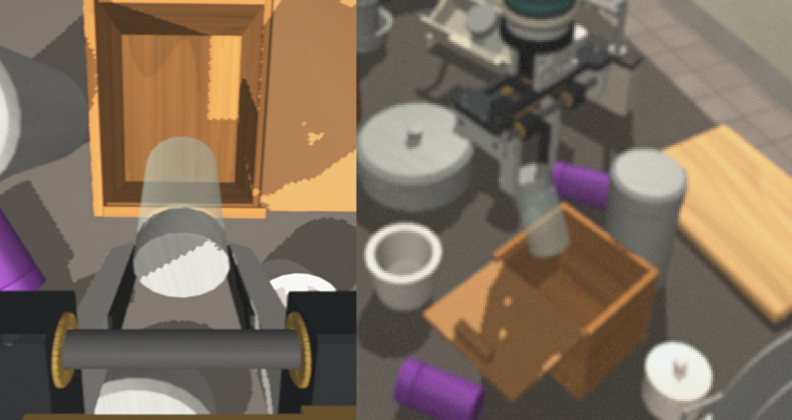

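The jar has pivoted in the pads. Its cap is at (181,267) in the left pane, and the bottom rim reaches row 137 over the box. I'll fit the tilt by projecting the jar model.

```bash
cat >> h.py <<'E'
def jarfit(s,tcp,down,phis,k=7):
    # down: unit horizontal direction the bottom leans to; k: grip pivot below cap top (mm)
    down=np.array([*down,0.]); G=np.array(tcp)+[0,0,(14-k)/1000.]
    for p in phis:
        a=np.array([0,0,1])*np.cos(p)-down*np.sin(p); e1=down*np.cos(p)+np.array([0,0,1])*np.sin(p); e2=np.cross(a,e1)
        t=np.linspace(0,2*np.pi,60)
        out=[]
        for L in (k/1000., (k-90)/1000.):
            c=G+a*L; q=np.array([proj(s,c+.024*(np.cos(x)*e1+np.sin(x)*e2)) for x in t]); out+=[q[:,1].min().round(1),q[:,1].max().round(1),q[:,0].min().round(1),q[:,0].max().round(1)]
        print(round(p,2),'top rows/cols',out[:4],'bottom',out[4:])
E
python3 -c "
from h import *
s=cams.snapshot('wrist'); o=robot.get_obs()
jarfit(s,o['tool_pos'],(.344,-.939),[.3,.35,.4,.45,.5,.55,.6])"
```

```text
0.3 top rows/cols [np.float64(230.9), np.float64(305.9), np.float64(232.6), np.float64(330.5)] bottom [np.float64(154.0), np.float64(214.8), np.float64(247.7), np.float64(316.1)]
0.35 top rows/cols [np.float64(233.0), np.float64(304.7), np.float64(232.6), np.float64(330.5)] bottom [np.float64(149.0), np.float64(209.2), np.float64(247.4), np.float64(316.4)]
0.4 top rows/cols [np.float64(235.3), np.float64(303.3), np.float64(232.7), np.float64(330.4)] bottom [np.float64(144.0), np.float64(203.6), np.float64(247.0), np.float64(316.7)]
0.45 top rows/cols [np.float64(237.7), np.float64(301.9), np.float64(232.7), np.float64(330.4)] bottom [np.float64(139.1), np.float64(198.1), np.float64(246.6), np.float64(317.1)]
0.5 top rows/cols [np.float64(240.2), np.float64(300.4), np.float64(232.7), np.float64(330.4)] bottom [np.float64(134.2), np.float64(192.6), np.float64(246.2), np.float64(317.5)]
0.55 top rows/cols [np.float64(242.7), np.float64(298.8), np.float64(232.8), np.float64(330.3)] bottom [np.float64(129.5), np.float64(187.1), np.float64(245.7), np.float64(317.9)]
0.6 top rows/cols [np.float64(245.3), np.float64(297.1), np.float64(232.8), np.float64(330.3)] bottom [np.float64(124.9), np.float64(181.7), np.float64(245.2), np.float64(318.3)]
```

Tilt ≈ 0.45–0.5 rad. That closely matches the bin. Now I'll lift and carry the jar to the pre-insert point, turning back to yaw 25°.

Call:
step_arm:
  series:
    - [-1,2,0,-20,0]
    - [-1,2,0,-60,0]
    - [-1,2,0,-100,0]
    - [-1,2,0,-120,0]
    - [-1,2,0,-120,0]

```text
time: 19.05
tool_pos: [0.5169, -0.2437, 0.2972]
ee_rot: [-3.14, -0.0, -1.219]
wrist_force: [-0.0, 0.1, -1.4]
width: 0.0474
```

```bash
python3 -c "
from h import *
o=robot.get_obs();print(o['width'],o['wrist_force'])
go([.525,.14,.28],25)"
```

```text
0.047430715629719275 [-0.00639191  0.08361186 -1.43304976]
shift mm [-357.4 -139.8   17.4] turn -94.8454986623965 | at [ 0.5169 -0.2437  0.2972] yaw -69.85
```

Call:
step_arm:
  series:
    - [-1,-15,-6,0,-5]
    - [-1,-45,-18,0,-15]
    - [-1,-85,-33,0,-25]
    - [-1,-125,-49,0,-35]
    - [-1,-165,-64,0,-45]
    - [-1,-205,-80,0,-55]
    - [-1,-245,-96,0,-65]
    - [-1,-285,-111,5,-75]
    - [-1,-320,-125,10,-85]
    - [-1,-345,-135,14,-94.9]
    - [-1,-356,-139,17,-94.9]
    - [-1,-357.5,-140,17,-94.9]
    - [-1,-357.5,-140,17,-94.9]

```text
time: 20.68
tool_pos: [0.525, 0.1388, 0.2787]
ee_rot: [3.142, 0.001, 0.434]
wrist_force: [-0.2, 0.5, -1.6]
width: 0.0472
```

```bash
python3 -c "
from h import *
o=robot.get_obs();print(o['width'],o['wrist_force'],o['time'])
s=cams.snapshot('wrist'); save(s,'w6'); pp(s,['pocket_left','stud','hook_tab','jar_center'])
jarfit(s,o['tool_pos'],(.9063,.4226),[.4,.45,.5,.55])
for n,p in dict(frontL=(-29,30,54),frontR=(-29,-30,54),backL=(29,30,58),backR=(29,-30,58)).items():
    X,Y,Z=p; h=X*.8776-Z*.4794; z=X*.4794+Z*.8776
    print(n,np.round(proj(s,np.array([.6098,.18,.1045])+np.array([.9063*h-.4226*Y,.4226*h+.9063*Y,z])/1000),1))
go([.5418,.1483,.2308],25); go([.5722,.1625,.1694],25)"
```

```text
0.04717802904966937 [-0.20347052  0.46994282 -1.6410584 ] 20.675
pocket_left [0.6112 0.1791 0.1062] 0.92 [284.  92.] {}
stud [0.5611 0.2189 0.1184] 0.64 [221. 124.] {}
stud [0.6537 0.021  0.1398] 0.35 [474. 123.] {}
hook_tab [0.5651 0.2388 0.181 ] 0.71 [184. 108.] {}
hook_tab [0.4079 0.1818 0.0008] 0.53 [218. 242.] {}
0.4 top rows/cols [np.float64(236.9), np.float64(304.7), np.float64(236.7), np.float64(334.4)] bottom [np.float64(145.2), np.float64(204.8), np.float64(249.9), np.float64(319.5)]
0.45 top rows/cols [np.float64(239.3), np.float64(303.2), np.float64(236.8), np.float64(334.4)] bottom [np.float64(140.3), np.float64(199.2), np.float64(249.5), np.float64(319.9)]
0.5 top rows/cols [np.float64(241.7), np.float64(301.7), np.float64(236.8), np.float64(334.4)] bottom [np.float64(135.5), np.float64(193.7), np.float64(249.1), np.float64(320.3)]
0.55 top rows/cols [np.float64(244.3), np.float64(300.1), np.float64(236.9), np.float64(334.3)] bottom [np.float64(130.9), np.float64(188.3), np.float64(248.6), np.float64(320.8)]
frontL [248.2 152.1]
frontR [317.  151.9]
backL [242.7  90.4]
backR [322.1  90.1]
shift mm [19.  -1.5 48.5] turn -0.07558979772542784 | at [0.5252 0.1389 0.2793] yaw 24.92
shift mm [ 52.5  -1.6 109.9] turn -0.07558979772542784 | at [0.5252 0.1389 0.2793] yaw 24.92
```

View pics/w6.png

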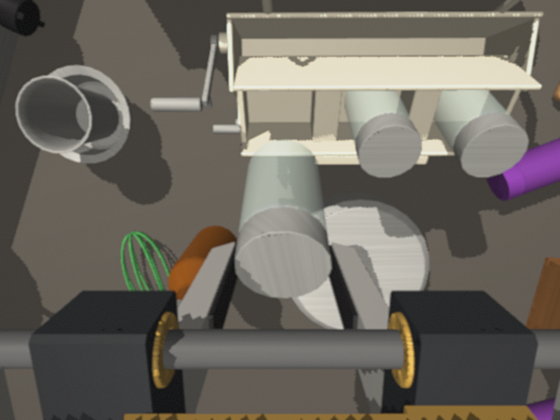

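The jar (cap 284,250, bottom edge row 140) leans parallel to the empties and lines up with the free pocket between columns 248 and 317. I'll insert it along the pocket axis.

Call:
step_arm:
  series:
    - [-1,6,-1,15,0]
    - [-1,14,-1.5,35,0]
    - [-1,19,-1.5,48.5,0]
    - [-1,24.5,-1.5,58.5,0]
    - [-1,30,-1.5,68.5,0]
    - [-1,35,-1.5,78,0]
    - [-1,40,-1.5,87,0]
    - [-1,44,-1.5,94,0]
    - [-1,46,-1.5,98,0]
    - [-1,46,-1.5,98,0]

```text
time: 22.18
tool_pos: [0.566, 0.1605, 0.1806]
ee_rot: [-3.141, 0.001, 0.437]
wrist_force: [0.0, -0.1, -1.7]
width: 0.0472
```

```bash
python3 -c "
from h import *
o=robot.get_obs();print(o['width'],o['wrist_force'],o['wrist_torque'])
go([.5722,.1625,.1694],25)"
```

```text
0.04723006895754116 [ 0.00459642 -0.13755827 -1.68047098] [-0.0547812   0.11563099  0.011058  ]
shift mm [ 6.4  0.8 11.2] turn 0.01637179411517309 | at [0.566  0.1605 0.1806] yaw 25.02
```

No contact yet, so the jar is in the pocket and about 12 mm above the floor. I'll continue slowly.

Call:
step_arm:
  series:
    - [-1,1.1,0.3,2,0]
    - [-1,2.2,0.5,4,0]
    - [-1,3.3,0.5,6,0]
    - [-1,4.4,0.5,8,0]
    - [-1,4.4,0.5,8,0]

```text
time: 22.8
tool_pos: [0.5702, 0.1619, 0.1726]
ee_rot: [-3.141, 0.0, 0.437]
wrist_force: [-1.1, 0.4, -0.5]
width: 0.0472
```

Call:
step_arm:
  series:
    - [-1,0.5,0,1,0]
    - [-1,1,0,2,0]
    - [-1,1,0,2,0]

```text
time: 23.18
tool_pos: [0.5709, 0.1621, 0.1716]
ee_rot: [3.142, 0.0, 0.437]
wrist_force: [-3.1, -0.7, 3.1]
width: 0.0475
```

Call:
step_arm:
  series:
    - [-1,0.3,0,1,0]
    - [-1,0.3,0,1,0]
    - [0.03,0.3,0,1,0]
    - [0.06,0.3,0,1,0]
    - [0.15,0.3,0,1,0]
    - [0.28,0.3,0,1,0]
    - [0.28,0.3,0,1,0]
    - [0.28,0.3,0,1,0]

```text
time: 24.18
tool_pos: [0.5715, 0.1624, 0.17]
ee_rot: [-3.142, -0.0, 0.437]
wrist_force: [-0.4, -0.1, 1.4]
width: 0.06
```

```bash
python3 -c "
from h import *
o=robot.get_obs();print(o['width'],o['wrist_force'],o['tool_pos'],o['time'])
s=cams.snapshot('side'); pp(s,['jar_center','empty_a_center','pocket_left','bin_front'])"
```

```text
0.06004427138863217 [-0.39176884 -0.05152779  1.38425666] [0.57150079 0.16244579 0.17001447] 24.175
jar_center [0.5892 0.1733 0.1422] 0.5 [277. 166.] {}
jar_center [ 6.060e-01 -4.394e-01  3.000e-04] 0.31 [388. 349.] {}
empty_a_center [0.627  0.0981 0.1415] 0.62 [298. 176.] {}
pocket_left [0.6064 0.1784 0.1025] 0.62 [281. 175.] {}
pocket_left [0.566  0.247  0.1824] 0.24 [261. 146.] {}
bin_front [0.5994 0.0872 0.1255] 0.91 [291. 184.] {}
```

Jar released at its expected standing pose. I'll lift straight out, then turn 90° so the closed fingers (16 mm wide along the row) fit the gap between jar caps while pushing the lip.

Call:
step_arm:
  series:
    - [0.28,0,0,-8,0]
    - [0.28,0,0,-20,0]
    - [0.28,0,0,-40,0]
    - [0.28,0,0,-80,0]
    - [0.28,0,0,-120,0]
    - [0.28,0,0,-120,0]

```text
time: 25.18
tool_pos: [0.5731, 0.1627, 0.2959]
ee_rot: [3.139, -0.01, 0.437]
wrist_force: [-0.4, 0.2, -0.4]
width: 0.0602
```

```bash
python3 -c "
from h import *
go([.5347,.0998,.29],115); go([.5347,.0998,.122],115)
s=cams.snapshot('side');pp(s,['jar_center'])"
```

```text
shift mm [-61.5  40.8   5.4] turn -89.98291442047088 | at [0.5731 0.1627 0.2959] yaw 25.02
shift mm [-63.2  40.3 173.4] turn -89.98291442047088 | at [0.5731 0.1627 0.2959] yaw 25.02
jar_center [0.5878 0.1732 0.141 ] 0.64 [277. 167.] {}
```

Call:
step_arm:
  series:
    - [-1,-10,6,0,-10]
    - [-1,-22,14,0,-20]
    - [-1,-36,22,0,-30]
    - [-1,-50,32,0,-40]
    - [-1,-60,40,0,-50]
    - [-1,-62,40,0,-60]
    - [-1,-62,40,0,-70]
    - [-1,-62,40,0,-80]
    - [-1,-62,40,0,-90]
    - [-1,-62,40,20,-90]
    - [-1,-62,40,70,-90]
    - [-1,-62,40,120,-90]
    - [-1,-62,40,155,-90]
    - [-1,-62,40,172,-90]
    - [-1,-62,40,172,-90]

```text
time: 27.15
tool_pos: [0.5309, 0.0999, 0.1161]
ee_rot: [-3.138, -0.001, 2.007]
wrist_force: [-0.3, -0.3, 0.6]
width: 0.0003
```

```bash
python3 -c "
from h import *
o=robot.get_obs();print(o['width'],o['wrist_force'],o['time'])
go([.5347,.0998,.122],115)
s=cams.snapshot('side');save(s,'s7'); cv2.imwrite('pics/s7.png',cv2.resize(s['pixels'][90:250,190:400],None,fx=3.5,fy=3.5,interpolation=3)[:,:,::-1])"
```

```text
0.00025806669414604863 [-0.25927388 -0.34154087  0.6249529 ] 27.15
shift mm [-1.6  3.4 -5.9] turn 0.013929251794195352 | at [0.5309 0.0999 0.1161] yaw 115.01
```

View pics/s7.png

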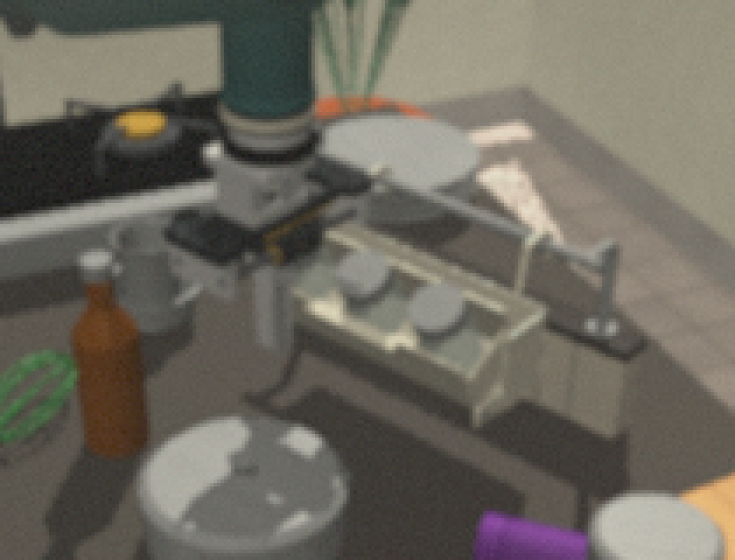

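The arm's fingers are in front of the lip gap, and the two empties' caps are visible at (362,272) and (438,308). The body's rear end points towards the rail, so I'll triangulate the rail before pushing.

```bash
python3 - <<'E'
from h import *
a=cams.snapshot('top'); b=cams.snapshot('side')
def P(s):
    f=210/np.tan(np.radians(s['fov_y']/2)); return np.array([[f,0,s['cx']],[0,f,s['cy']],[0,0,1]])@np.hstack([s['R'],s['t'].reshape(3,1)])
hg=np.array([.620,.0943]);x=np.array([.9063,.4226]);y=np.array([-.4226,.9063])
for n,u,v in (('R end',(260.4,117.8),(362.9,160.9)),('L end',(156.7,162.2),(265.7,127.1)),('hangR',(246.5,126),(342,158)),('hangL',(191,147.5),(298,139)),('housing R top',(262.5,136.3),(345,179.3)),('housing L top',(187.4,167.7),(283,153)),):
    X=cv2.triangulatePoints(P(a),P(b),np.array(u).reshape(2,1),np.array(v,float).reshape(2,1)).ravel(); X=X[:3]/X[3]
    print(n,X.round(3),'h',((X[:2]-hg)@x).round(3),'y',((X[:2]-hg)@y).round(3),'err',np.round(np.array(proj(a,X))-u,1))
E
```

```text
R end [0.788 0.018 0.196] h 0.12 y -0.14 err [ 0.8 -1.8]
L end [0.626 0.315 0.211] h 0.099 y 0.198 err [-1.1  4.2]
hangR [0.755 0.062 0.193] h 0.109 y -0.087 err [-0.3  0.7]
hangL [0.686 0.221 0.195] h 0.113 y 0.087 err [-0.3  0.9]
housing R top [0.742 0.015 0.149] h 0.077 y -0.123 err [-0.1  0.2]
housing L top [0.64  0.239 0.146] h 0.079 y 0.123 err [-0.2  0.6]
```

The rail is about 33 mm behind where the gripper body will end, so it's clear. Pushing now.

Call:
step_arm:
  series:
    - [-1,-1.6,8,-4,0]
    - [-1,-1.6,16,-4,0]
    - [-1,-1.6,22,-4,0]
    - [-1,-1.6,26,-4,0]
    - [-1,-1.6,29,-4,0]
    - [-1,-1.6,32,-4,0]
    - [-1,-1.6,35,-4,0]
    - [-1,-1.6,38,-4,0]

```text
time: 28.3
tool_pos: [0.5647, 0.1133, 0.1228]
ee_rot: [-3.135, -0.0, 2.007]
wrist_force: [-6.8, -3.4, 6.7]
width: 0.0004
```

```bash
python3 -c "
from h import *
o=robot.get_obs();print(o['wrist_force'],o['time']);h=(o['tool_pos'][:2]-[.6027,.1315])
print('h',h@[.9063,.4226],'y',h@[-.4226,.9063],o['tool_pos'])"
```

```text
[-6.76754634 -3.42537223  6.67036311] 28.3
h -0.04215373889319317 y -0.00041120500261392485 [0.56466872 0.11331262 0.12280463]
```

Call:
step_arm:
  series:
    - [-1,0,2.5,0,0]
    - [-1,0,5,0,0]
    - [-1,0,7.5,0,0]
    - [-1,0,10,0,0]
    - [-1,0,12,0,0]
    - [-1,0,14,0,0]
    - [-1,0,15.5,0,0]
    - [-1,0,17,0,0]

```text
time: 29.3
tool_pos: [0.5829, 0.1219, 0.1219]
ee_rot: [3.141, -0.0, 2.007]
wrist_force: [-1.6, -0.7, 0.7]
width: 0.0004
```

```bash
cat > st.py <<'E'
from h import *
o=robot.get_obs();print(o['wrist_force'],o['time']);h=(o['tool_pos'][:2]-[.6027,.1315])
print('h',h@[.9063,.4226],'y',h@[-.4226,.9063],o['tool_pos'])
E
python3 st.py; python3 -c "
from h import *
s=cams.snapshot('side'); pp(s,['bin_front','stud','jar_center'])"
```

```text
[-1.59986324 -0.74698868  0.71019924] 29.3
h -0.021968401727520886 y -0.0003333888521861898 [0.58293034 0.12191372 0.12185242]
bin_front [0.618  0.0941 0.1324] 0.94 [296. 180.] {}
bin_front [0.5717 0.226  0.1149] 0.45 [266. 167.] {}
stud [0.5745 0.2261 0.1132] 0.57 [267. 167.] {}
jar_center [0.6103 0.1809 0.1361] 0.63 [282. 166.] {}
jar_center [0.6753 0.0361 0.1339] 0.52 [322. 185.] {}
jar_center [0.312  0.2211 0.0006] 0.31 [192. 215.] {}
```

Call:
step_arm:
  series:
    - [-1,0,1.5,0,0]
    - [-1,0,3,0,0]
    - [-1,0,3,0,0]

```text
time: 29.88
tool_pos: [0.5834, 0.1222, 0.1219]
ee_rot: [-3.136, -0.0, 2.007]
wrist_force: [-7.7, -3.1, 3.1]
width: 0.0006
```

```bash
python3 st.py
```

```text
[-7.73346464 -3.09073393  3.13012422] 29.875
h -0.021420897526842238 y -0.0003214252223367134 [0.58342151 0.12215594 0.12189599]
```

Call:
step_arm:
  series:
    - [-1,0,1,0,0]
    - [-1,0,2,0,0]
    - [-1,0,2,0,0]

```text
time: 30.25
tool_pos: [0.5834, 0.1222, 0.1219]
ee_rot: [-3.132, -0.001, 2.007]
wrist_force: [-12.6, -4.5, 6.4]
width: 0.0002
```

```bash
python3 st.py
```

```text
[-12.57453432  -4.53686152   6.40680839] 30.25
h -0.021411370714840335 y -0.00030325344106555904 [0.58342246 0.12217644 0.12191091]
```

Hard stop confirmed: no motion while the force rose from 8 to 13 N, exactly where the geometry puts the shut bin. I'll back off and go over the hook tab.

Call:
step_arm:
  series:
    - [-1,0,-5,0,0]
    - [-1,0,-15,0,0]
    - [-1,0,-35,0,0]
    - [-1,0,-45,-20,0]
    - [-1,0,-50,-70,0]
    - [-1,0,-50,-110,0]
    - [-1,0,-50,-115,0]
    - [-1,0,-50,-115,0]

```text
time: 31.25
tool_pos: [0.5421, 0.1028, 0.2374]
ee_rot: [3.14, 0.0, 2.007]
wrist_force: [0.1, 0.6, 0.4]
width: 0.0002
```

```bash
python3 -c "
from h import *
L=['hook_tab','hook_pivot','stud','bin_front']
s=cams.snapshot('wrist'); pp(s,L)
s=cams.snapshot('side'); pp(s,L+['empty_a_center','jar_center'])
go([.5643,.2421,.215],115);print(robot.get_obs()['time'])"
```

```text
hook_pivot [0.6226 0.2448 0.1211] 0.9 [455.  90.] {}
bin_front [0.6212 0.0922 0.1285] 0.91 [363. 260.] {}
hook_tab [0.5663 0.2444 0.1807] 0.36 [262. 147.] {}
hook_tab [0.6131 0.1816 0.133 ] 0.21 [283. 166.] {}
stud [0.5741 0.2288 0.1135] 0.76 [266. 167.] {}
bin_front [0.6178 0.0959 0.1304] 0.61 [295. 180.] {}
empty_a_center [0.6183 0.0939 0.1346] 0.7 [296. 179.] {}
empty_a_center [0.6463 0.1096 0.1316] 0.65 [302. 175.] {}
empty_a_center [0.313  0.2202 0.0004] 0.28 [192. 215.] {}
jar_center [0.6116 0.1839 0.1368] 0.69 [282. 165.] {}
jar_center [ 0.5456 -0.3115  0.1134] 0.58 [341. 283.] {}
shift mm [116.8  79.2  21.8] turn 0.01592989720506921 | at [0.5419 0.1027 0.2368] yaw 115.02
31.85
```

Call:
step_arm:
  series:
    - [-1,30,20,0,0]
    - [-1,70,48,0,0]
    - [-1,105,71,5,0]
    - [-1,117,79,15,0]
    - [-1,117,79,30,0]
    - [-1,117,79,38,0]
    - [-1,117,79,38,0]

```text
time: 32.72
tool_pos: [0.5636, 0.2406, 0.1978]
ee_rot: [-3.139, 0.0, 2.006]
wrist_force: [0.0, 0.0, -0.7]
width: 0.0002
```

```bash
python3 -c "
from h import *
s=cams.snapshot('wrist'); pp(s,['hook_tab']); save(s,'w8')
go([.5643,.2421,.1858],115);o=robot.get_obs();print(o['time'],o['wrist_force'])"
```

```text
hook_tab [0.5671 0.2373 0.1777] 0.9 [287. 256.] {}
shift mm [ 0.8  0.4 13.6] turn -0.06929950143671704 | at [0.5642 0.2412 0.1994] yaw 114.93
32.825 [-0.08420581 -0.17866435  0.01374058]
```

Call:
step_arm:
  series:
    - [-1,0,0,6,0]
    - [-1,0,0,11,0]
    - [-1,0,-2,15,0]
    - [-1,0,-6,20,0]
    - [-1,0,-9,24,0]
    - [-1,0,-12,28,0]
    - [-1,0,-15,33,0]
    - [-1,0,-18,38,0]
    - [-1,0,-20,43,0]
    - [-1,0,-21,47,0]
    - [-1,0,-23,52,0]
    - [-1,0,-24,57,0]
    - [-1,0,-24,57,0]

```text
time: 34.45
tool_pos: [0.542, 0.2319, 0.1412]
ee_rot: [-3.141, -0.0, 2.007]
wrist_force: [-0.8, -0.5, -0.6]
width: 0.0001
```

```bash
python3 -c "
from h import *
s=cams.snapshot('wrist'); pp(s,['hook_tab','hook_pivot']); save(s,'w9')
s=cams.snapshot('side'); pp(s,['hook_tab'])
o=robot.get_obs();print(o['time'],o['wrist_force'],o['tool_pos'])"
```

```text
hook_tab [0.5435 0.2298 0.1321] 0.59 [285. 260.] {}
hook_tab [0.5747 0.2253 0.1196] 0.17 [329. 279.] {}
hook_pivot [0.6235 0.2432 0.1207] 0.63 [415. 286.] {}
hook_tab [0.5401 0.2366 0.1352] 0.53 [255. 162.] {}
34.7 [ 0.70343833  0.78293557 -0.97196904] [0.54250905 0.23207025 0.14224099]
```

Tab follows. I'll finish the last ~12 mm, watching for the rest on the stud.

Call:
step_arm:
  series:
    - [-1,0,-0.5,3,0]
    - [-1,0,-1,6,0]
    - [-1,0,-1,8,0]
    - [-1,0,-1,10,0]
    - [-1,0,-1,10,0]

```text
time: 35.33
tool_pos: [0.5413, 0.2316, 0.1317]
ee_rot: [-3.141, -0.0, 2.007]
wrist_force: [0.0, -0.1, -0.0]
width: 0.0007
```

Call:
step_arm:
  series:
    - [-1,0,0,1,0]
    - [-1,0,0,2,0]
    - [-1,0,0,2,0]

```text
time: 35.7
tool_pos: [0.5414, 0.2316, 0.1299]
ee_rot: [-3.142, -0.0, 2.007]
wrist_force: [0.1, -0.4, 0.1]
width: -0.0002
```

Call:
step_arm:
  series:
    - [-1,0,0,1,0]
    - [-1,0,0,2,0]
    - [-1,0,0,2,0]

```text
time: 36.08
tool_pos: [0.5415, 0.2316, 0.1289]
ee_rot: [3.141, 0.0, 2.007]
wrist_force: [-2.1, -0.9, 4.6]
width: 0.0
```

Call:
step_arm:
  series:
    - [-1,0,0,1,0]
    - [-1,0,0,1,0]

```text
time: 36.33
tool_pos: [0.5415, 0.2316, 0.1285]
ee_rot: [3.14, 0.0, 2.007]
wrist_force: [-2.4, -1.4, 6.9]
width: 0.0002
```

Call:
step_arm:
  series:
    - [-1,0,0,-5,0]
    - [-1,0,0,-20,0]
    - [-1,0,0,-60,0]
    - [-1,0,0,-110,0]
    - [-1,0,0,-150,0]
    - [-1,-20,-40,-170,0]
    - [-1,-40,-90,-180,0]
    - [-1,-60,-140,-180,0]
    - [-1,-60,-140,-180,0]

```text
time: 37.45
tool_pos: [0.4384, 0.1165, 0.3087]
ee_rot: [3.139, 0.001, 2.005]
wrist_force: [0.1, -0.4, -0.9]
width: 0.0003
```

```bash
python3 -c "
from h import *
o=robot.get_obs();print(o['time'],o['wrist_force'],o['tool_pos'])
L=['hook_tab','hook_pivot','stud','bin_front','jar_center','oil_bottle','davara','tumbler']
s=cams.snapshot('side'); pp(s,L+['lid_batten','dabba','whisk','mortar','salt_pot','canister'])
w=cams.snapshot('wrist'); pp(w,L[:5])
a=cv2.resize(s['pixels'][100:240,220:360],(400,400),interpolation=3); b=w['pixels'][:400,80:480]
cv2.imwrite('pics/f.png',np.hstack([a,b])[:,:,::-1])"
```

```text
37.45 [ 0.10804715 -0.35773186 -0.86292184] [0.43840962 0.11647976 0.30867509]
hook_tab [ 0.3956 -0.3653  0.1121] 0.66 [289. 323.] {}
hook_tab [0.5408 0.2363 0.1257] 0.45 [256. 165.] {}
hook_pivot [0.62   0.2505 0.1241] 0.44 [277. 158.] {}
stud [0.5743 0.2288 0.1138] 0.58 [266. 167.] {}
bin_front [0.6174 0.0941 0.1314] 0.58 [296. 180.] {}
bin_front [0.5756 0.2263 0.1146] 0.56 [267. 167.] {}
jar_center [0.6085 0.1817 0.1355] 0.62 [282. 166.] {}
oil_bottle [0.411  0.1798 0.0018] 0.92 [225. 215.] {}
davara [0.4986 0.3721 0.0012] 0.74 [234. 179.] {}
tumbler [ 0.4969  0.3711 -0.001 ] 0.6 [233. 180.] {}
lid_batten [ 0.3954 -0.3655  0.1148] 0.75 [289. 322.] {}
lid_batten [ 0.6668 -0.2705  0.0019] 0.4 [370. 288.] {}
lid_batten [0.6151 0.0937 0.1291] 0.36 [295. 181.] {}
dabba [ 0.4719  0.0156 -0.0023] 0.86 [261. 242.] {}
dabba [ 0.5452 -0.3125  0.1149] 0.55 [341. 283.] {}
dabba [0.5424 0.2345 0.1242] 0.41 [256. 165.] {}
whisk [ 3.124e-01  2.209e-01 -1.000e-04] 0.96 [192. 215.] {}
whisk [0.6119 0.1808 0.0902] 0.25 [283. 178.] {}
mortar [ 0.387  -0.1763 -0.0015] 0.71 [256. 296.] {}
mortar [0.6202 0.2484 0.1234] 0.23 [277. 159.] {}
salt_pot [ 0.6035 -0.4374 -0.0019] 0.66 [387. 350.] {}
canister [ 6.660e-01 -2.701e-01 -5.000e-04] 0.87 [370. 289.] {}
canister [ 0.4064  0.1792 -0.0006] 0.39 [224. 216.] {}
hook_tab [0.5434 0.2286 0.1227] 0.7 [427. 136.] {}
hook_pivot [0.6229 0.246  0.1208] 0.8 [504. 154.] {}
stud [0.5713 0.2246 0.117 ] 0.67 [446. 151.] {}
bin_front [0.6191 0.0945 0.1287] 0.89 [426. 283.] {}
jar_center [0.6114 0.1812 0.1343] 0.85 [466. 210.] {}
```

View pics/f.png

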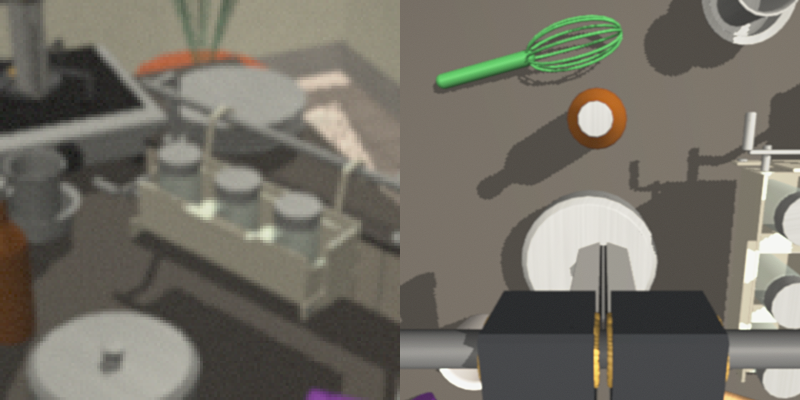

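The final picture shows three jars upright in the shut bin (caps at 180,152; 238,182; 300,205 in the left pane). The hook strap lies level on the stud (755,150 in the right pane), and the bystanders haven't moved. Handing in.

```bash
python3 -c "
from h import *
print(robot.close_job())"
```

```text
the job is handed in; nothing more can be done
None
```

The job is done and handed in at about 38 s of the 67 s allowed. `close_job` gave no verdict.

**What I did**
- **Lid:** I pushed it open until it met its stop; at the last push the force rose to 11 N with no further motion.
- **Jar:** I lifted it out by its cap. The tool cannot tilt, so I pivoted the jar in the pads against the fixed box's left wall to about 0.47 rad. I then slid it along the tilted left pocket until the floor pushed back with about 5 N, and released it.
- **Bin:** I pushed it shut slowly by its lip, in the gap between the jar caps. Against the stop it did not move as the force rose from 8 to 13 N.
- **Hook:** I pressed the tab down along its arc until it rested on the stud, at 5–7 N and the predicted height.

**Last checks**
- The final images show three jars standing in the upright bin.
- The tab was found at z ≈ 0.123–0.126 m, against a pivot at 0.121–0.124 m, so the hook is level.
- The bin front is at its predicted shut position, within a few millimetres.
- The bystanders are within about 5 mm of where they started, which is the networks' accuracy.
- No check failed. The networks gave a few false reports, such as the hook tab at the lid batten, which I dismissed against the pictures.

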